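# Set the stock board's flip tags

## Robot

A 6-joint arm with a two-finger parallel gripper is mounted at the origin on a cart in front of the work surface, level with it; the furniture and walls round the work are solid. World frame = base frame: x ahead of the robot, y to its left, z up, the work surface at z = 0. Lengths are in mm, angles in rad, forces in N, time in s.
With the tool pointing down it reaches from about 375 to 925 mm from the base axis. Payload 5.7 kg.
Tool frame: the origin (TCP) lies at the very end of the fingers, on their centre line; the grasp point (between the pads) lies 19 mm behind it (bot.grip_point_offset is the z of the grasp point in the tool frame, in mm); z points along the fingers, y is the direction in which the jaws open and shut (so a half turn about z gives the same grasp; the last joint's range is limited). The gripper opens to 85 mm and grips with 20 to 120 N. Pads are 22 mm wide; open, the fingers measure 114 mm over their backs; the gripper's body (76 mm by 85 mm) begins 54 mm behind the grasp point. The pads swing forward as they close: fully open they stand 13 mm farther back than shut.
Start: joints at [-1.434, 0.359, 1.51, -0, 1.272, -0.115], TCP at [149.475, -581.051, 231.267] pointing down, gripper open.
Joint ranges: [-2.97, 2.97], [-1.01, 2.36], [0.21, 2.38], [-0.96, 4.11], [0.2, 2.71], [-2.98, 2.98]. Speed limits (rad/s): [2.39, 2.39, 3.14, 3.14, 3.14, 3.14].

## Interface

Orientations are given as [roll, pitch, yaw] about the fixed x, y, z axes, in that order (R = Rz(yaw) Ry(pitch) Rx(roll)).
In Python, from workcell import bot, viewer, order gives the robot as it stands.
- The arm moves only by the tool move_arm, never from a script. Its argument "series" is a list that holds one entry, the list of rows, each a list of 6 numbers: the shift along the tool's x, y, z in units of 0.05 m (1.0 is 0.05 m), then the turn, a rotation vector about the tool's x, y, z in units of 45 degrees (1.0 is 45 degrees). A call has exactly 5 rows; each row shifts and turns the pose as measured when the row begins, along the tool's axes as they then stand; what a row does not reach is not made up. A row lasts 1/8 s, in which the tool goes at most 62.5 mm and 10.7 degrees, less where a joint would pass 70% of its speed; a pose out of reach is approached as far as the arm can. A call with a number of a shift or a turn outside -1 to 1 is refused whole. A call with a gripper value outside its range is refused whole. "claw" is the gripper's target within -1 to 1 (fully open at 1, half-way at 0, shut at -1), set as the call begins (left out, the last holds). The fingers move at their own pace and stop on an object; the grip force is fixed at half the most. Time passes only in rows, so rows that do not move let the fingers close, or fill a call up. It gives the time, the measured TCP pose, the force and the opening at its end, in the units of the state.
- bot.read_state(): the state, without advancing time (a new reading comes with each control period).
- viewer.grab_frame(name): name is "scene" or "top"; returns a dict with "img" (384x512x3 uint8, red, green, blue), "K" (3x3 intrinsics, pixels), "position" and "attitude" of the camera in the world. Camera axes: x right, y up, looking along -z (the intrinsics and any distortion apply to the point x, -y, -z); pixel columns grow to the right and rows downward; lengths in mm; the calibration is good to about 2 mm. A picture is of the moment at which its call begins. There is no depth.
- order.job_done(): hands the job in, once; it reports no verdict.
The state is a dict: "t": time; "qpos": joint angles; "joint_velocities": joint speeds; "joint_torque": joint torques, N m; "tcp_pos": TCP position; "tcp_rot": TCP orientation; "force": force on the tool from outside, world axes, zero at the start; "torque": the same for the moment, N m; "grip_width": opening from 0.0 (shut) to 1.0 (fully open).
Only numpy, scipy, OpenCV 4.12 (cv2) and the standard library are available. Lean on these libraries where they do the work, as an engineer would, in place of code of your own. Each camera call takes 0.05 s, during which the arm holds its last target.

## Task

On the stock board each bin has a flip tag in front of it, red on one face and green on the other. Push tags over gently with a fingertip until only the two full bins show green (tag leaning toward its bin) and the empty bin and the one with a single bolt left show red (tag leaning toward the robot). Do not squeeze the tags, and leave the bins and the other things where they stand.

Things in the scene. Friction and masses are not known exactly. Their poses are not given: they have to be found in the camera images.
- board: grey stock board, a fixed plate 250 x 330 x 8 mm on the table. Origin: on the table under the middle of the row of tags; x points from the tags to the bins (away from the robot), y along the row (to the robot's left). The plate spans x -65 to +185, y -165 to +165 mm. Four places at y -117, -39, 39, 117 mm: in front a flip tag, behind it the bin it belongs to. Ribs 6 mm high part the bins.
- tag_a (a joint): angle of flip tag a (rad): a 50 g flap, 48 mm from hinge to free edge, 50 mm wide, 3 mm thick, one face red, one green. 0: leaning to the robot's side, red face up. 2.09 (120 degrees): leaning to the bin's side, green up. Gravity holds it on either rigid stop (do not push on against them); it turns with under 1 N at the edge, and once clearly past upright it falls over by itself.
- hinge_a (a point): middle of the hinge axis of tag a, 24 mm above the table, 16 mm above the plate. Axes as the board's: the hinge runs along y, the flap's edge swings in x and z. Its black ears stand 28 to 31 mm to either side and 3 mm above the axis. Which place of the row each tag takes varies.
- edge_a (a point): middle of the free edge of tag a: axis of a free-turning steel roller, 8 mm thick, 43 mm long (moves with the flap). On either stop it is 38 mm out from the hinge and 22 mm above it, with only the plate beneath. A closed fingertip set down beyond it, lower than the roller but higher than the hinge, pushes the flap up and over when moved level to the hinge: the roller runs up the finger.
- place_a (a point): centre of the bin place that belongs to tag a, on the plate, 136 mm behind the hinge. The bin whose origin lies within 20 mm of it is this tag's bin.
- tag_b (a joint): angle of flip tag b (rad): a 50 g flap, 48 mm from hinge to free edge, 50 mm wide, 3 mm thick, one face red, one green. 0: leaning to the robot's side, red face up. 2.09 (120 degrees): leaning to the bin's side, green up. Gravity holds it on either rigid stop (do not push on against them); it turns with under 1 N at the edge, and once clearly past upright it falls over by itself.
- hinge_b (a point): middle of the hinge axis of tag b, 24 mm above the table, 16 mm above the plate. Axes as the board's: the hinge runs along y, the flap's edge swings in x and z. Its black ears stand 28 to 31 mm to either side and 3 mm above the axis. Which place of the row each tag takes varies.
- edge_b (a point): middle of the free edge of tag b: axis of a free-turning steel roller, 8 mm thick, 43 mm long (moves with the flap). On either stop it is 38 mm out from the hinge and 22 mm above it, with only the plate beneath. A closed fingertip set down beyond it, lower than the roller but higher than the hinge, pushes the flap up and over when moved level to the hinge: the roller runs up the finger.
- place_b (a point): centre of the bin place that belongs to tag b, on the plate, 136 mm behind the hinge. The bin whose origin lies within 20 mm of it is this tag's bin.
- tag_c (a joint): angle of flip tag c (rad): a 50 g flap, 48 mm from hinge to free edge, 50 mm wide, 3 mm thick, one face red, one green. 0: leaning to the robot's side, red face up. 2.09 (120 degrees): leaning to the bin's side, green up. Gravity holds it on either rigid stop (do not push on against them); it turns with under 1 N at the edge, and once clearly past upright it falls over by itself.
- hinge_c (a point): middle of the hinge axis of tag c, 24 mm above the table, 16 mm above the plate. Axes as the board's: the hinge runs along y, the flap's edge swings in x and z. Its black ears stand 28 to 31 mm to either side and 3 mm above the axis. Which place of the row each tag takes varies.
- edge_c (a point): middle of the free edge of tag c: axis of a free-turning steel roller, 8 mm thick, 43 mm long (moves with the flap). On either stop it is 38 mm out from the hinge and 22 mm above it, with only the plate beneath. A closed fingertip set down beyond it, lower than the roller but higher than the hinge, pushes the flap up and over when moved level to the hinge: the roller runs up the finger.
- place_c (a point): centre of the bin place that belongs to tag c, on the plate, 136 mm behind the hinge. The bin whose origin lies within 20 mm of it is this tag's bin.
- tag_d (a joint): angle of flip tag d (rad): a 50 g flap, 48 mm from hinge to free edge, 50 mm wide, 3 mm thick, one face red, one green. 0: leaning to the robot's side, red face up. 2.09 (120 degrees): leaning to the bin's side, green up. Gravity holds it on either rigid stop (do not push on against them); it turns with under 1 N at the edge, and once clearly past upright it falls over by itself.
- hinge_d (a point): middle of the hinge axis of tag d, 24 mm above the table, 16 mm above the plate. Axes as the board's: the hinge runs along y, the flap's edge swings in x and z. Its black ears stand 28 to 31 mm to either side and 3 mm above the axis. Which place of the row each tag takes varies.
- edge_d (a point): middle of the free edge of tag d: axis of a free-turning steel roller, 8 mm thick, 43 mm long (moves with the flap). On either stop it is 38 mm out from the hinge and 22 mm above it, with only the plate beneath. A closed fingertip set down beyond it, lower than the roller but higher than the hinge, pushes the flap up and over when moved level to the hinge: the roller runs up the finger.
- place_d (a point): centre of the bin place that belongs to tag d, on the plate, 136 mm behind the hinge. The bin whose origin lies within 20 mm of it is this tag's bin.
- full_bin_bolts: loose blue open bin, 72 x 72 x 36 mm, packed with nine upright hex bolts that stand up to 51 mm above its underside: a full bin. Origin: centre of its underside. Its front wall stands about 100 mm behind the hinge of its tag. Which place it takes varies.
- full_bin_sleeves: loose blue open bin, 72 x 72 x 36 mm, packed with nine turned metal sleeves, 37 mm above its underside: a full bin. Origin: centre of its underside. Its front wall stands about 100 mm behind the hinge of its tag. Which place it takes varies.
- low_bin: loose blue open bin, 72 x 72 x 36 mm, with a single bolt lying on its floor, to be restocked: not full. Origin: centre of its underside. Its front wall stands about 100 mm behind the hinge of its tag. Which place it takes varies.
- empty_bin: loose blue open bin, 72 x 72 x 36 mm, with nothing in it: not full. Origin: centre of its underside. Its front wall stands about 100 mm behind the hinge of its tag. Which place it takes varies.
- loupe: loose black loupe, 38 mm wide, 30 mm high, on the table to the left of the board; origin at the centre of its underside
- tape_roll: loose roll of black tape, 64 mm wide, 19 mm high, lying to the left of the board; origin at the centre of its underside
- star_knob: loose black star knob, 40 mm wide, 19 mm high, lying to the left of the board; origin at the centre of its underside

How it is judged:
By the outcome, as a careful person would: the job done as asked, in the order asked, and still so for the second after the job is handed in, with the robot touching nothing.
It also fails if it takes over 48 s, if anything falls off the work surface, if the arm or the gripper's body presses on something with over 40 N, if the wrist force passes 120 N, or if a joint passes its speed limit or range.

## Working session

There is one attempt and no reset: what is moved stays moved. The work goes in short steps, Python scripts to look and compute and a tool call to move; the robot and the scene stay as the last step left them, time stands still between calls to the robot, and variables do not carry over. Pictures are saved under pics/ and viewed, and the job is handed in when it is done.

Besides the shell and the picture viewer there is one more tool, called after "Emit:" as a command line: name --argument value ..., lists and objects as JSON in quotes. move_arm: Moves the arm, as the interface text tells. Its arguments: {"type":"object","properties":{"series":{"type":"array"},"claw":{"type":"number"}},"required":["series"]}

```bash
mkdir -p pics; ls; python3 - <<'E'
from workcell import bot, viewer, order
import cv2
for n in ("scene","top"):
    f=viewer.grab_frame(n); cv2.imwrite(f"pics/{n}0.png",f["img"][:,:,::-1])
    print(n,f["K"],f["position"],f["attitude"],[k for k in f])
s=bot.read_state();print({k:s[k] for k in("t","tcp_pos","tcp_rot","grip_width","force")})
E
```

```text
pics
scene [[449.9972958    0.         254.5741532 ]
 [  0.         449.9972958  188.15589825]
 [  0.           0.           1.        ]] [ 80.05700722 687.86010318 811.53650705] [ 0.85833618 -0.00439046 -2.5520654 ] ['img', 'K', 'position', 'attitude']
top [[389.5769887    0.         254.4923171 ]
 [  0.         389.5769887  191.70214449]
 [  0.           0.           1.        ]] [ 390.0694085   -60.02568384 1171.26257318] [ 0.17641888  0.01645687 -1.56249044] ['img', 'K', 'position', 'attitude']
{'t': 0.1, 'tcp_pos': array([ 149.39403387, -580.46780678,  230.50156532]), 'tcp_rot': array([-3.13990054e+00, -1.87930556e-04,  2.51805911e-01]), 'grip_width': 0.9993765671540046, 'force': array([-1.10295335,  0.24595144,  0.63777361])}
```

View pics/scene0.png

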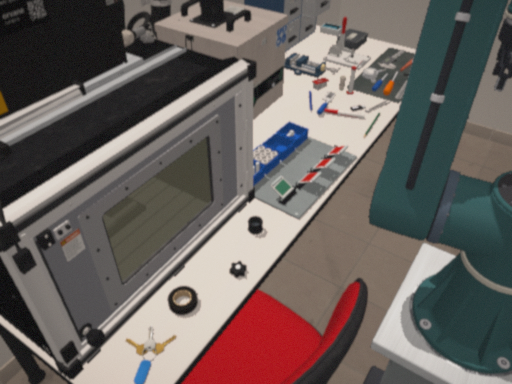

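View pics/top0.png

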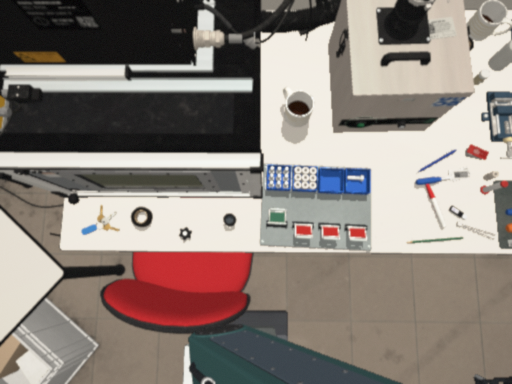

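```bash
python3 - <<'E'
import cv2
a=cv2.imread("pics/top0.png")[150:260,250:385]; cv2.imwrite("pics/topz.png",cv2.resize(a,None,fx=5.5,fy=5.5,interpolation=cv2.INTER_CUBIC))
a=cv2.imread("pics/scene0.png")[110:225,235:370]; cv2.imwrite("pics/scenez.png",cv2.resize(a,None,fx=5,fy=5,interpolation=cv2.INTER_CUBIC))
E
```

```text
(no output)
```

View pics/topz.png

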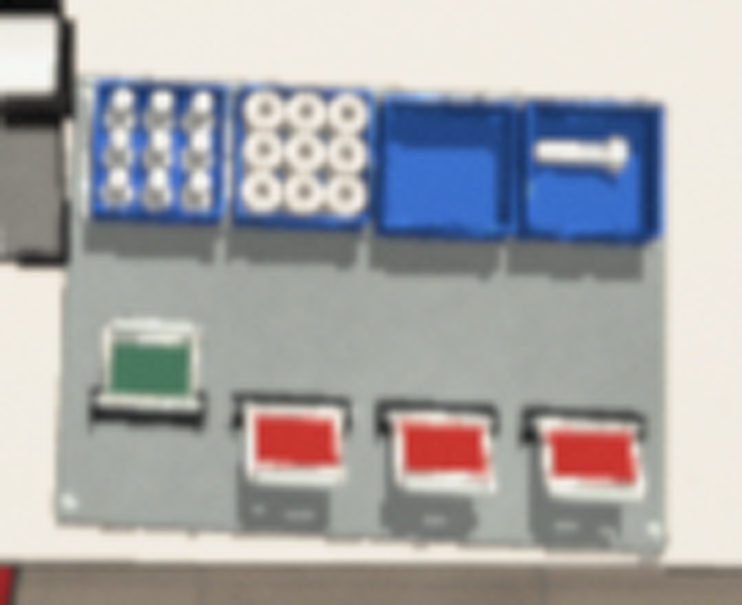

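View pics/scenez.png

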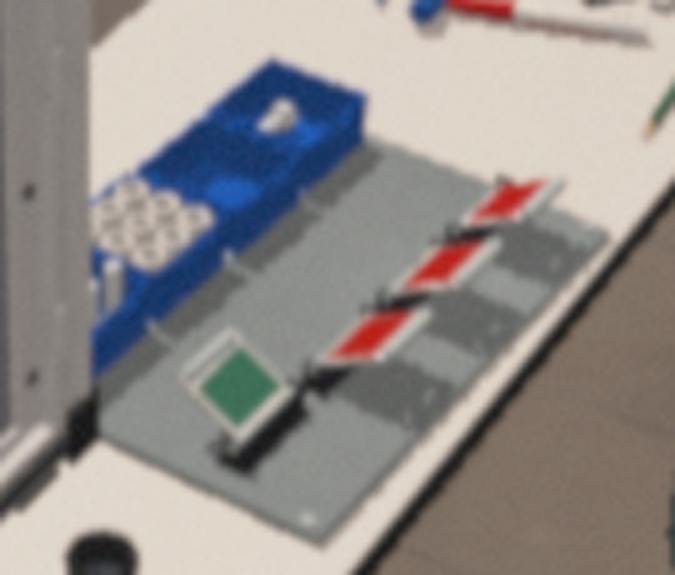

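```bash
cat > h.py <<'E'
import numpy as np, cv2
from scipy.spatial.transform import Rotation as R
C={"top":(389.577,254.492,191.702,[390.069,-60.026,1171.263],[0.17641888,0.01645687,-1.56249044]),
"scene":(449.997,254.574,188.156,[80.057,687.860,811.5365],[0.85833618,-0.00439046,-2.5520654])}
def ray(n,p,z):
    f,cx,cy,pos,att=C[n]; d=R.from_euler('xyz',att).apply([(p[0]-cx)/f,-(p[1]-cy)/f,-1]); pos=np.array(pos)
    return pos+d*(z-pos[2])/d[2]
def pix(n,P):
    f,cx,cy,pos,att=C[n]; c=R.from_euler('xyz',att).inv().apply(np.array(P,float)-pos); return np.array([cx+f*c[0]/-c[2], cy+f*c[1]/c[2]])
E
python3 - <<'E'
from h import *
im=cv2.imread("pics/top0.png"); np.set_printoptions(precision=1,suppress=True)
for u,v in((58,522),(663,550),(665,300)): print("corner",ray("top",(u/5.5+250-.4,v/5.5+150-.4),8))
def masks(im):
    h=cv2.cvtColor(im,cv2.COLOR_BGR2HSV)
    red=((h[...,0]<8)|(h[...,0]>172))&(h[...,1]>150)&(h[...,2]>90)
    gr=(h[...,0]>60)&(h[...,0]<90)&(h[...,1]>80)
    return red,gr
for n in("top","scene"):
    im=cv2.imread(f"pics/{n}0.png")
    for nm,m in zip("RG",masks(im)):
        k,l,s,c=cv2.connectedComponentsWithStats(m.astype(np.uint8))
        for i in range(1,k):
            if s[i,4]>25: print(n,nm,s[i],c[i],ray(n,c[i],36))
E
```

```text
corner [438.6 -57.2   8. ]
corner [ 426.2 -380.8    8. ]
corner [ 561.2 -387.7    8. ]
top R [468 146  19  13 102] [477.4 152.2] [ 715.8 -704.4   36. ]
top R [501 182   7   5  29] [504.  183.7] [ 620.3 -773.1   36. ]
top R [426 184   8  14  48] [429.4 190.9] [ 597.6 -553.9   36. ]
top R [297 226  14   8  94] [303.  229.7] [ 480.9 -181.5   36. ]
top R [324 228  14   7  93] [330.2 231.1] [ 477.6 -260.    36. ]
top R [351 229  14   8  96] [357.3 232.2] [ 474.7 -338.2   36. ]
top R [ 104  252  148   75 8708] [182.  287.6] [314.  164.3  36. ]
top G [356 123   9   4  30] [360.2 124.6] [ 801.4 -359.4   36. ]
top G [271 213  13   8  93] [276.8 216.8] [ 518.  -105.5   36. ]
top G [ 189  334   90   50 1901] [223.4 364.2] [110.6  41.8  36. ]
top G [306 350  42  18  82] [328.3 358.9] [ 127.7 -246.    36. ]
top G [349 366  47  18 119] [370.6 375. ] [  87.8 -359.5   36. ]
scene R [342  18   4  15  35] [343.8  24.5] [  874.2 -1237.7    36. ]
scene R [314  79  13   5  26] [319.9  80.9] [ 711.5 -690.9   36. ]
scene R [325 109  12   4  27] [330.4 110.8] [ 586.2 -524.7   36. ]
scene R [332 147   9   6 
[... 1971 characters left out ...]
 210  12  10  36] [415.5 215.5] [ 189.9 -196.9   36. ]
scene G [389 222  16   8  34] [398.  224.8] [ 214.4 -141.9   36. ]
scene G [483 233  10   8  26] [486.4 237. ] [  27.7 -219.6   36. ]
scene G [497 305   8  14  44] [501.  311.6] [-43.9 -22.4  36. ]
scene G [492 318  20  15  65] [499.7 324.4] [-48.    9.9  36. ]
scene G [431 327  21  26 111] [440.3 340.9] [ 38.2 110.7  36. ]
scene G [499 327  13  10  28] [504.2 332.4] [-58.8  23.7  36. ]
scene G [480 328   8  11  27] [484.6 332.6] [-27.4  45.3  36. ]
scene G [487 337  10  11  29] [490.3 342.4] [-41.3  61.   36. ]
scene G [447 343  21  20 104] [459.1 353.2] [  1.9 116.3  36. ]
scene G [466 352  13  18  62] [473.  361.7] [-23.7 119.4  36. ]
```

The bins, left to right as the robot sees them, are bolts (full), sleeves (full), empty and one bolt. The tags show green, red, red, red. Only the second tag from the left (sleeves) is wrong and has to go from red to green. I'll turn the tool square to the board, shut the fingers and approach.

Emit:
move_arm --series '[[[0,0,0,0,0,0.18],[0,0,0,0,0,0.19],[0.5,-0.7,0,0,0,0],[0.5,-0.7,0,0,0,0],[0.5,-0.7,0,0,0,0]]]' --claw -1

```text
t: 0.72
tcp_pos: [229.3, -478.0, 228.3]
tcp_rot: [-3.137, 0.001, -0.053]
force: [0.9, -0.9, 0.0]
grip_width: 0.004
```

```bash
python3 - <<'E'
from h import *
np.set_printoptions(precision=1,suppress=True)
s=-.039
def b2w(x,y,z,O=(498.5,-221.7)): return (O[0]+x-s*y, O[1]+s*x+y, z)
pts={"fl":(-65,165,8),"fr":(-65,-165,8),"br":(185,-165,8),"h2":(0,39,24),"e2L":(-42,60,46),"e2R":(-42,18,46),"earL":(0,68.5,27),"earR":(0,9.5,27),"h1":(0,117,24)}
for n,o in(("top",(250,150,5.5)),("scene",(235,110,5))):
    im=cv2.imread("pics/topz.png" if n=="top" else "pics/scenez.png")
    for k,p in pts.items():
        q=pix(n,b2w(*p)); z=((q[0]-o[0]+.5)*o[2],(q[1]-o[1]+.5)*o[2]); cv2.drawMarker(im,(int(z[0]),int(z[1])),(0,255,255),0,12,1)
    cv2.imwrite(f"pics/chk_{n}.png",im)
E
```

```text
(no output)
```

View pics/chk_top.png

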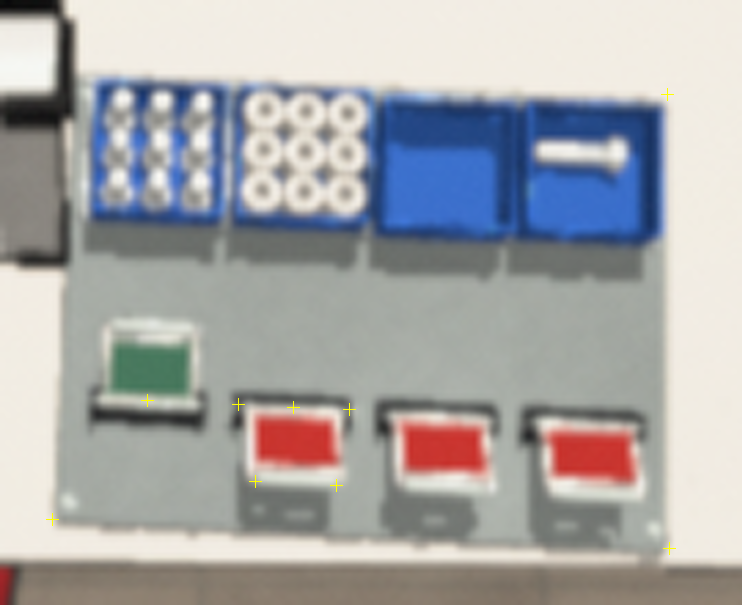

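View pics/chk_scene.png

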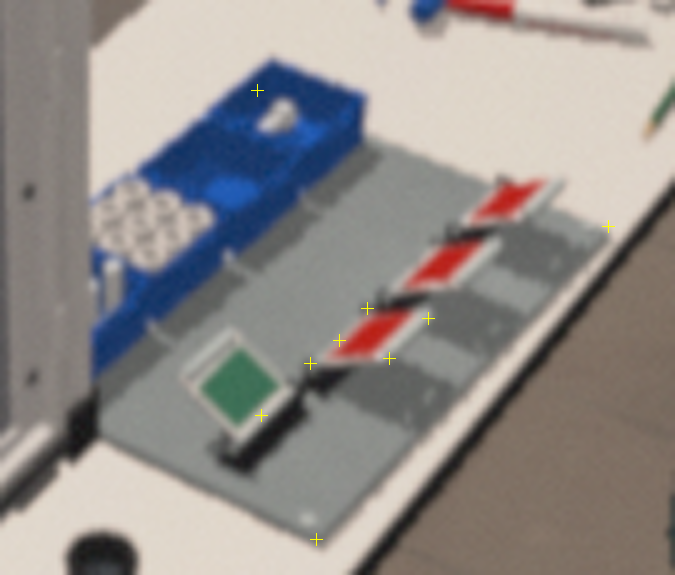

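The reprojected board, hinge and edge points match the top view to about 2 mm. In the scene view the hinge is off by a few mm. Estimates for tag 2: hinge about (499, -182), roller front about x 458. Next I'll move above the spot on the robot's side of the tag.

Emit:
move_arm --series '[[[0.54,-0.88,0,0,0,0],[0.54,-0.88,0,0,0,0],[0.54,-0.88,0,0,0,0],[0.54,-0.88,0,0,0,0],[0.54,-0.88,0,0,0,0]]]' --claw -1

```text
t: 1.35
tcp_pos: [379.0, -258.4, 228.0]
tcp_rot: [-3.136, 0.002, -0.056]
force: [-0.3, -0.8, 1.1]
grip_width: 0.0
```

Emit:
move_arm --series '[[[0.5,-0.8,0,0,0,0],[0.49,-0.8,0,0,0,0],[0,0,0.8,0,0,0],[0,0,0.8,0,0,0],[0,0,0.6,0,0,0]]]' --claw -1

```text
t: 1.98
tcp_pos: [438.4, -174.7, 117.7]
tcp_rot: [-3.138, -0.005, -0.049]
force: [0.2, -0.3, -0.8]
grip_width: -0.003
```

```bash
python3 - <<'E'
from workcell import viewer
import cv2
f=viewer.grab_frame("scene")["img"][:,:,::-1]; cv2.imwrite("pics/s1.png",cv2.resize(f[90:240,225:375],None,fx=4,fy=4,interpolation=cv2.INTER_CUBIC))
E
```

```text
(no output)
```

View pics/s1.png

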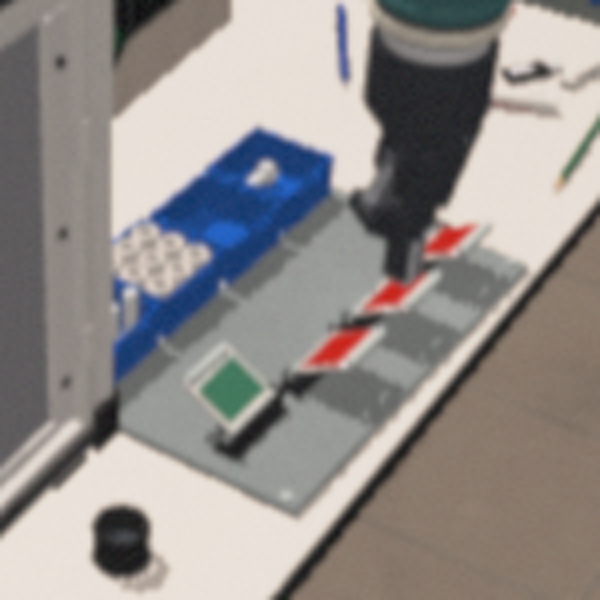

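The view shows the shut fingertips at about (405, 275) in the crop, above and in front of the row. I'll back off a little and lower.

Emit:
move_arm --series '[[[-0.14,0.14,0,0,0,0],[0,0,0.5,0,0,0],[0,0,0.5,0,0,0],[0,0,0.2,0,0,0],[0,0,0,0,0,0]]]' --claw -1

```text
t: 2.65
tcp_pos: [429.8, -183.4, 57.2]
tcp_rot: [-3.138, -0.004, -0.05]
force: [-0.2, -0.6, 0.6]
grip_width: 0.002
```

```bash
python3 - <<'E'
from workcell import viewer
import cv2
f=viewer.grab_frame("scene")["img"][:,:,::-1]; cv2.imwrite("pics/s2.png",cv2.resize(f[110:240,245:375],None,fx=4.5,fy=4.5,interpolation=cv2.INTER_CUBIC))
E
```

```text
(no output)
```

View pics/s2.png

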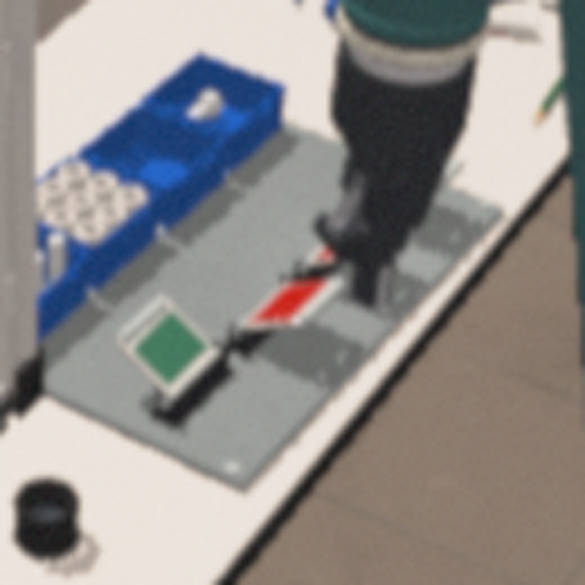

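Emit:
move_arm --series '[[[0,0,0.24,0,0,0],[0,0,0.22,0,0,0],[0,0,0,0,0,0],[0.1,0,0,0,0,0],[0.1,0,0,0,0,0]]]' --claw -1

```text
t: 3.32
tcp_pos: [441.7, -184.7, 34.7]
tcp_rot: [-3.14, -0.007, -0.05]
force: [0.9, -0.2, 0.3]
grip_width: -0.001
```

Emit:
move_arm --series '[[[0.1,0,0,0,0,0],[0.1,0,0,0,0,0],[0.1,0,0,0,0,0],[0.1,0,0,0,0,0],[0.1,0,0,0,0,0]]]' --claw -1

```text
t: 3.95
tcp_pos: [469.0, -186.0, 35.3]
tcp_rot: [-3.14, -0.008, -0.049]
force: [0.0, -0.9, 0.2]
grip_width: 0.001
```

```bash
python3 - <<'E'
from workcell import viewer
import cv2
f=viewer.grab_frame("scene")["img"][:,:,::-1]; cv2.imwrite("pics/s3.png",cv2.resize(f[110:240,245:375],None,fx=4.5,fy=4.5,interpolation=cv2.INTER_CUBIC))
E
```

```text
(no output)
```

View pics/s3.png

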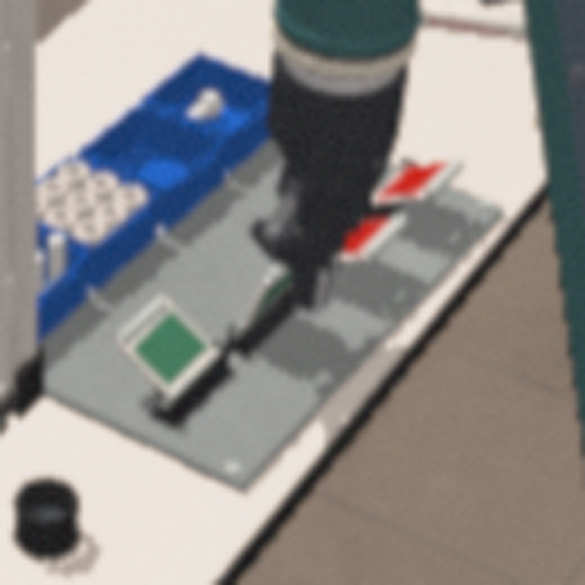

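The flap is rising; its green face shows at about (270, 285). No noticeable force. I'll keep going.

Emit:
move_arm --series '[[[0.1,0,0,0,0,0],[0.1,0,0,0,0,0],[0.1,0,0,0,0,0],[0.08,0,0,0,0,0],[0,0,0,0,0,0]]]' --claw -1

```text
t: 4.62
tcp_pos: [490.6, -187.5, 35.6]
tcp_rot: [-3.141, -0.009, -0.049]
force: [0.7, 0.4, 0.1]
grip_width: 0.001
```

```bash
python3 - <<'E'
from workcell import viewer
import cv2
f=viewer.grab_frame("scene")["img"][:,:,::-1]; cv2.imwrite("pics/s4.png",cv2.resize(f[110:240,245:375],None,fx=4.5,fy=4.5,interpolation=cv2.INTER_CUBIC))
E
```

```text
(no output)
```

View pics/s4.png

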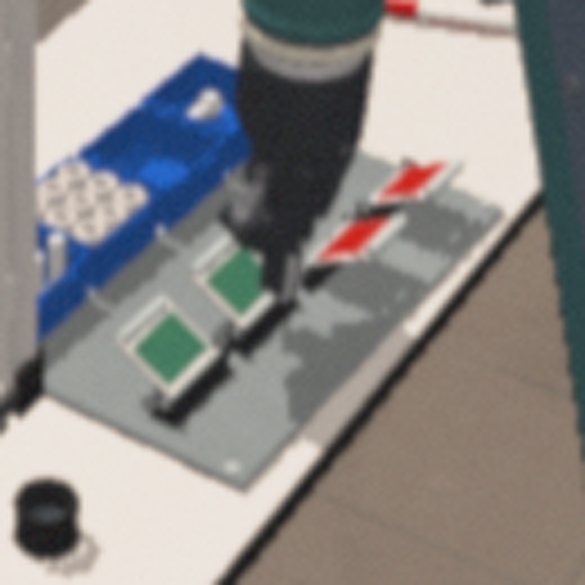

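The tag now leans toward its bin, green up, parallel to tag 1. I'll back off level, then go up.

Emit:
move_arm --series '[[[-0.2,0,0,0,0,0],[-0.4,0,0,0,0,0],[-0.4,0,-0.3,0,0,0],[0,0,-0.8,0,0,0],[0,0,-0.8,0,0,0]]]' --claw -1

```text
t: 5.3
tcp_pos: [431.0, -182.1, 128.7]
tcp_rot: [-3.135, 0.002, -0.049]
force: [0.6, -1.3, 0.8]
grip_width: 0.001
```

Emit:
move_arm --series '[[[-0.4,0.8,-0.6,0,0,0],[-0.4,0.8,-0.6,0,0,0],[-0.4,0.9,0,0,0,0],[-0.4,0.9,0,0,0,0],[0,0,0,0,0,0]]]' --claw -1

```text
t: 5.92
tcp_pos: [337.7, -352.0, 192.9]
tcp_rot: [-3.14, -0.002, -0.048]
force: [-0.2, 0.8, -0.3]
grip_width: -0.004
```

```bash
python3 - <<'E'
from workcell import viewer,bot
import cv2, numpy as np
f=viewer.grab_frame("scene")["img"][:,:,::-1]; g=viewer.grab_frame("top")["img"][:,:,::-1]
cv2.imwrite("pics/s5.png",np.hstack([cv2.resize(f[110:240,240:370],(396,396),interpolation=cv2.INTER_CUBIC),cv2.resize(g[140:270,250:380],(396,396),interpolation=cv2.INTER_CUBIC)]))
d=np.abs(g.astype(int)-cv2.imread("pics/top0.png")).max(2)>40
k,l,s,c=cv2.connectedComponentsWithStats(d.astype(np.uint8))
print([list(map(int,x)) for x in s[1:] if x[4]>8])
E
```

```text
[[296, 209, 17, 6, 36], [294, 214, 17, 10, 134], [294, 225, 19, 13, 218], [293, 237, 17, 9, 101], [331, 248, 181, 136, 13420], [218, 328, 22, 6, 73], [199, 328, 131, 56, 4118], [136, 334, 57, 50, 1657], [197, 374, 5, 6, 17], [201, 377, 15, 7, 75]]
```

View pics/s5.png

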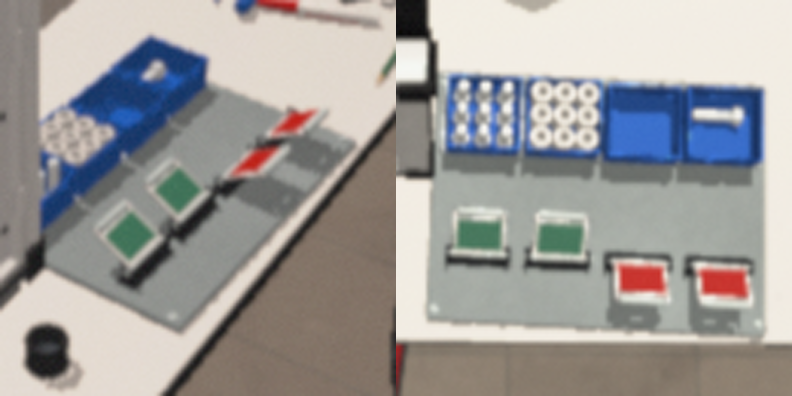

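Both views show green, green, red, red in front of bolts, sleeves, empty and single bolt. Apart from the arm, only tag 2 changed in the top view. The arm is clear of everything, so I'll hand in.

```bash
python3 -c "
from workcell import order
print(order.job_done())"
```

```text
the job is handed in; nothing more can be done
None
```

Only one tag was wrong: the second from the left, in front of the full bin of sleeves, showed red. I pushed it over to green with the shut fingertips, moving level toward the hinge. I then backed off and handed the job in at about 6 s.

- **Final views:** Both cameras show green for the bolts and sleeves bins, and red for the empty and single-bolt bins. A before/after comparison of the top view found no change at the bins, the other tags or the loose items, only that tag and the robot arm itself.
- **Forces:** Every reading I took, at the end of each move, was about 1.5 N or less.
- **Disagreement:** My hinge estimate was a few millimetres off in the scene view, but matched the top view to about 2 mm. It did not affect the push.

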